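# Snap the retaining ring onto the carving turntable's spindle

## Task

The snap ring lies loose on the step of the carving turntable's spindle. Take the ring pliers from their rack, put their tips into the ring's two eyes and spread the ring just enough to lower it over the step, then let it close fully home in the groove below, without overstretching it or pressing hard on it. Hang the pliers back in their rack, and leave the other things on the table alone.

Things in the scene. Friction and masses are not known exactly. Their poses are not given: they have to be found in the camera images.
- stand: Carving turntable, fixed: dark wooden base 112 x 112 x 26 mm, wooden disc of 160 mm diameter (top 52 mm up), oiled steel spindle on its centre. Origin: centre of its underside, z up along the spindle's axis. Spindle: collar 58 mm diameter, 52 to 66 mm up; groove 45 mm diameter, 66 to 75; step 50 mm diameter, 75 to 81; nose 39 mm diameter, 81 to 87.
- groove (a point): Point on the spindle's axis at the floor of the groove, that is the collar's top, 66 mm above the table.
- ring: Dark steel snap ring 6 mm thick, 44 mm inner, 58 mm outer diameter, an eye at either side of its gap; starts flat on the step, round the nose. Origin: centre of the closed ring, on its underside; x points through the gap, z up. Its back (-x, 35 degrees either side) is rigid; two arms hinge at the back's ends (21 mm behind the centre, 15 mm to either side).
- ring_l (a joint): Spread of the ring's arm on its +y side, rad: 0 closed, grows as it is spread against a spring (3 N out at each eye to start, 7 N at 0.25). Both arms at 0.25 to 0.30 let it over the step, if it is also shifted 3 to 5 mm towards its back; over 0.42 it is spoilt.
- ring_r (a joint): The same for the arm on the ring's -y side.
- eye_l (a point): Centre of the square hole in the eye on the ring's +y side, at the eye's top face. The hole is 10 x 10 mm and goes through (6 mm); the eye is 16 x 16 mm. With the ring closed the holes lie 31 mm from the ring's centre along its x and 15 mm to either side (30 mm apart).
- eye_r (a point): The same for the eye on the ring's -y side.
- pliers: Steel snap-ring pliers with two black handles, hanging upright in the rack, tips down; about 130 g. Origin: the pivot, in the middle of a steel block 44 (x) x 22 (y) x 12 mm by which they hang; z up to the handles, y from handle to handle; the tips are side by side along y. Squeezing the handles SPREADS the tips (both sides move alike); a spring opens the handles again.
- grip_l (a joint): Turn of the pliers' +y lever (the other turns alike), rad: 0 let go, grows as the handles are squeezed, up to 0.7. Each tip moves out 65 mm per rad; each handle moves in 40 mm per rad, 40 mm above the pivot, where 5 N starts to move them; with the ring spread it takes about 24 N and 0.38 rad.
- handle_l (a point): Middle of the outer face of the +y handle, 38 mm above the pivot: a flat grip 16 mm wide (x) and 44 mm tall. With the handles let go they lean outwards 0.25 rad: the outer faces are 50 mm apart 18 mm above the pivot, 62 mm at 38 mm and 72 mm at 58 mm; they stand upright at 0.25 rad of squeeze.
- handle_r (a point): The same on the -y handle.
- tip_l (a point): Lowest point of the pin at the +y tip of the pliers: 17.5 mm long, a neck of 4 mm diameter ending in a ball of 7.6 mm that keeps a spread eye from slipping off; above it a shoulder 14 (x) x 7 (y) mm that does not fit the eye. With the handles let go the pins are 22 mm apart and end 70.5 mm below the pivot; squeezing swings them out and up (8 mm up at 0.38 rad).
- tip_r (a point): The same at the -y tip.
- rack: Plier rack of light wood, fixed: base 90 x 90 x 10 mm with two upright cheeks (each 14 mm in x, 46 mm in y, tops 80 mm above the table) and a slot 22 mm wide between them that runs along the rack's y, open above and at both ends. The pliers hang with the tips in the slot and their steel block lying across the tops of the cheeks. Origin: centre of its underside, z up.
- rest (a point): Where the pivot of the pliers is when they hang in the middle of the rack, 86 mm above the table.
- gouge: Wood-carving gouge, 206 mm long, lying on the table between turntable and rack; not to be moved. Origin under its middle, x along it to the blade.
- bird: Carved dark wooden bird on a round foot (56 mm diameter), 115 mm tall, beyond the gouge; not to be moved. Origin: centre of its foot.
There are look-alikes about, which are no part of the job. Leave any purple look-alike of the stand alone.

How it is judged:
On the way, in this order (a step that is already met when the one before it is completed fails the run):
1. the ring is spread by the pliers in its eyes (value of joint each of ring_l, ring_r above 0.12 rad and contact force between pliers and ring above 2 N), for 0.2 s.
2. the ring has closed in the groove (z of ring in the frame of groove between -0.002 and 0.0035 m and horizontal distance between ring and groove below 0.003 m and angle between ring's own z axis and vertical below 0.1 rad and value of joint each of ring_l, ring_r below 0.12 rad), for 0.2 s.
At the end, for the whole second after the job is handed in: The ring lies closed in the groove: within 3.5 mm of the groove's floor and 3 mm of the spindle's axis, tilted under 0.10 rad, both arms under 0.12 rad; the pliers hang upright in the rack, pivot within 15 mm of its rest point, under 0.15 rad of tilt; both at rest (all of step 2 and distance between pliers and rest below 0.015 m and angle between pliers's own z axis and vertical below 0.15 rad and linear speed of each of pliers, ring below 0.02 m/s); the robot touches nothing.
It fails at once if the ring is overstretched (an arm over 0.42 rad) (value of joint any of ring_l, ring_r above 0.42 rad).
It fails at once if the ring is pressed on the spindle with more than 70 N (contact force between ring and stand above 70 N).
It fails at once if the pliers press on the ring with more than 45 N in all (contact force between pliers and ring above 45 N).
It fails at once if the pliers are pressed on the turntable with more than 25 N (contact force between pliers and stand above 25 N).
It fails at once if the gouge or the bird is moved by more than 30 mm (distance of any of gouge, bird from where it was at the start of the episode above 0.03 m).
It also fails if it takes over 69 s, if anything falls off the work surface, if the arm or the gripper's body presses on something with over 40 N, if the wrist force passes 120 N, or if a joint passes its speed limit or range.

## Robot

A 6-joint arm with a two-finger parallel gripper is mounted at the origin on the work surface. World frame = base frame: x ahead of the robot, y to its left, z up, the work surface at z = 0. Lengths are in m, angles in rad, forces in N, time in s.
With the tool pointing down it reaches from about 0.2 to 0.875 m from the base axis. Payload 3.4 kg.
Tool frame: the origin (TCP) lies midway between the tips of the shut fingers; the grasp point (between the pads) lies 19 mm behind it; z points along the fingers, y is the line along which they close (so a half turn about z gives the same grasp; the last joint's range is limited). The gripper opens to 94 mm and grips with 3 to 60 N. Pads are 16 mm wide; open, the fingers measure 119 mm over their backs; the gripper's body (75 mm by 177 mm) begins 78 mm behind the grasp point.
Start: joints at [1.179, 0.276, 1.505, -0, 1.361, -0.121], TCP at [0.154, 0.554, 0.205] pointing down, gripper open.
Joint ranges: [-2.89, 2.89], [-0.75, 2.08], [0.22, 2.7], [-1.18, 4.32], [0.11, 2.71], [-2.7, 2.7]. Speed limits (rad/s): [2.57, 2.57, 3.14, 3.14, 3.14, 3.14].

## Interface

Orientations are given as a unit quaternion [x, y, z, w].
In Python, from workcell import r gives the robot as it stands. Calls block until the motion is done:
- r.movep(position, orientation): joint-space move of the TCP to a pose.
- r.move_straight(position, frame=None, max_speed=0.15, force_limit=None): straight line of the TCP; frame=None keeps the orientation; max_speed is the mean speed in m/s. With force_limit (N) it stops when the force on the tool has changed by that much, and returns True; else False.
- r.movej(angles): joint-space move.
- r.move_gripper(opening): finger opening in m; the grip force is fixed at half the most; returns when the fingers have stopped.
- r.pause(seconds).
- r.ik(position, orientation): joint angles nearest the present ones, or None.
- r.get_state(): the state.
- r.capture(name): name is "side" or "top"; returns the picture (384x512x3 uint8, red, green, blue); there is no depth.
- r.camera_info(name): a dict with "camera_matrix" (3x3 intrinsics, pixels), "pose" (4x4, takes a point from camera to world coordinates). Camera axes: x right, y down, z forward; pixel columns grow to the right and rows downward; lengths in m; the calibration is good to about 2 mm. A picture is of the moment at which its call begins. camera_info takes no time and is no camera call.
A pose or a line that the arm cannot do raises r.MotionError and nothing moves.
- r.sign_off(): hands the job in; it is judged then, once.
The state is a dict: "time_s": time; "q": joint angles; "qvel": joint speeds; "joint_efforts": joint torques, N m; "tool_pos": TCP position; "ee_rot": TCP orientation; "wrist_force": force on the tool from outside, world axes, zero at the start; "wrist_torque": the same for the moment, N m; "opening": finger opening in m; "grasp_force": force on a finger pad.
Only numpy, scipy, OpenCV 4.12 (cv2) and the standard library are available. Lean on these libraries where they do the work, as an engineer would, in place of code of your own. Each camera call takes 0.05 s, during which the arm holds its last target. There are 200 camera calls.

## Working session

There is one attempt and no reset: what is moved stays moved. The work goes in short steps, each a Python script; the robot and the scene stay as the last script left them, time stands still between calls to the robot, and variables do not carry over. Pictures are saved under pics/ and viewed, at most 10 in all, crops included, and the job is handed in when it is done.

```bash
ls; mkdir -p pics
python3 - <<'E'
from workcell import r
import cv2, numpy as np
for n in ("side","top"):
    im=r.capture(n); cv2.imwrite(f"pics/{n}0.png",im[:,:,::-1]); c=r.camera_info(n)
    print(n,np.round(c["camera_matrix"],1).tolist(),np.round(c["pose"],4).tolist())
s=r.get_state(); print(s)
E
```

```text
pics
side [[414.2, 0.0, 255.5], [0.0, 414.2, 183.4], [0.0, 0.0, 1.0]] [[0.9107, -0.2076, 0.3571, 0.2711], [-0.413, -0.4454, 0.7944, -0.6095], [-0.0059, -0.8709, -0.4913, 0.4954], [0.0, 0.0, 0.0, 1.0]]
top [[411.1, 0.0, 258.2], [0.0, 411.1, 185.7], [0.0, 0.0, 1.0]] [[0.0541, -0.9736, 0.2217, 0.3504], [-0.9985, -0.0539, 0.0068, 0.0001], [0.0054, -0.2217, -0.9751, 0.941], [0.0, 0.0, 0.0, 1.0]]
{'time_s': 0.1, 'q': array([ 1.17903614e+00,  2.76518026e-01,  1.50597921e+00,  1.30490557e-05,
        1.36075811e+00, -1.21004545e-01]), 'qvel': array([-0.00121721, -0.00130214, -0.00293218, -0.00194414, -0.00044637,
       -0.00196557]), 'joint_efforts': array([ 8.17609744e-04, -4.05453944e+01, -2.37780511e+01,  7.02276290e-02,
        2.99162173e-02, -4.54678172e-05]), 'tool_pos': array([0.15359189, 0.55356662, 0.20471   ]), 'ee_rot': array([ 1.34965992e-01,  9.90849883e-01, -8.02554304e-04, -2.16986489e-04]), 'wrist_force': array([ 0.85144523, -0.35931694,  0.6343661 ]), 'wrist_torque': array([-0.00915734,  0.00497413, -0.01016068]), 'grasp_force': 0.0, 'opening': 0.09374606244479657}
```

View pics/top0.png

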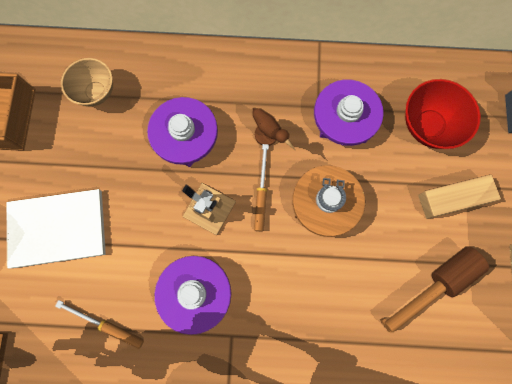

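View pics/side0.png

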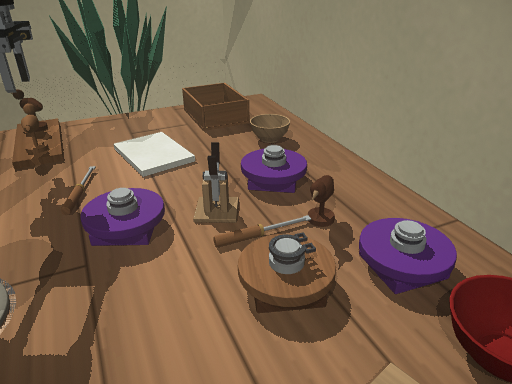

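```bash
cat > h.py <<'E'
import cv2, numpy as np
def crop(im,x,y,s=4,w=100,h=75):
    c=cv2.resize(im[y:y+h,x:x+w],None,fx=s,fy=s,interpolation=cv2.INTER_CUBIC)
    for i in range(0,w,10):
        cv2.line(c,(i*s,0),(i*s,6 if (x+i)%50 else 14),(0,255,255),1)
        cv2.putText(c,str(x+i),(i*s,22),0,.35,(0,255,255),1)
    for j in range(0,h,10):
        cv2.line(c,(0,j*s),(6,j*s),(0,255,255),1); cv2.putText(c,str(y+j),(8,j*s+4),0,.35,(0,255,255),1)
    return c
E
python3 - <<'E'
import cv2,numpy as np
from h import crop
t=cv2.imread("pics/top0.png"); s=cv2.imread("pics/side0.png")
a=np.vstack([np.hstack([crop(t,160,165),crop(t,280,165)]),np.hstack([crop(s,170,135,),crop(s,235,215)])])
cv2.imwrite("pics/c0.png",a)
E
```

```text
(no output)
```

View pics/c0.png

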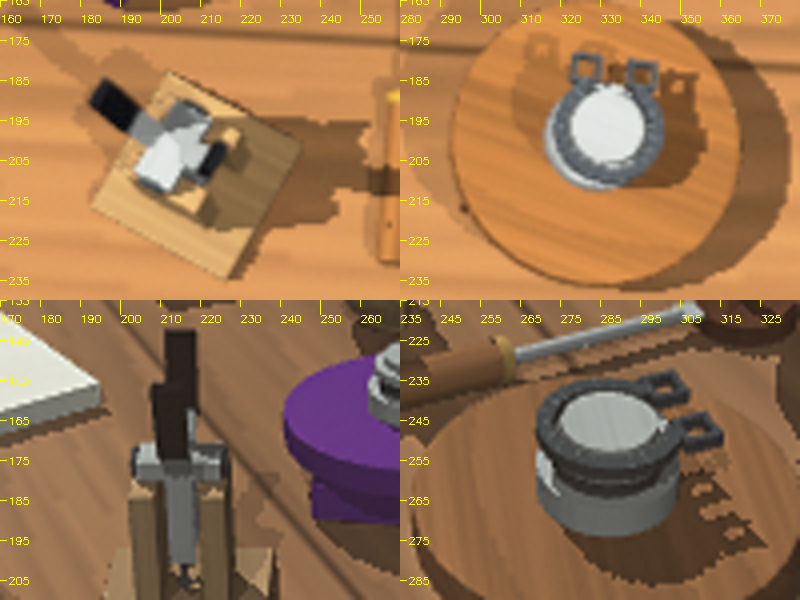

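```bash
cat >> h.py <<'E'
from workcell import r
C={n:r.camera_info(n) for n in("side","top")}
def ray(n,p):
    c=C[n]; T=np.array(c["pose"]); d=T[:3,:3]@np.linalg.inv(c["camera_matrix"])@[p[0],p[1],1]; return T[:3,3],d
def onz(n,p,z):
    o,d=ray(n,p); return o+d*(z-o[2])/d[2]
def tri(pt,ps):
    A=[];b=[]
    for n,p in(("top",pt),("side",ps)):
        o,d=ray(n,p); d=d/np.linalg.norm(d); P=np.eye(3)-np.outer(d,d); A.append(P); b.append(P@o)
    return np.linalg.lstsq(np.vstack(A),np.hstack(b),rcond=None)[0]
def proj(n,X):
    c=C[n]; T=np.array(c["pose"]); q=np.array(c["camera_matrix"])@(T[:3,:3].T@(np.array(X)-T[:3,3])); return q[:2]/q[2]
E
python3 - <<'E'
from h import *
np.set_printoptions(precision=4,suppress=True)
print("eyes tri",tri((326.0,181.7),(301.4,236.6)),tri((340.2,183.7),(310.4,247.6)))
print("eyes z", onz("top",(326,181.7),.087),onz("top",(340.2,183.7),.087),onz("side",(301.4,236.6),.087),onz("side",(310.4,247.6),.087))
print("nose",onz("top",(331.6,196.2),.087),onz("side",(235+207/4,215+122/4.),.087))
for p in((293,198),(365.2,200),(330,236.3)): print("disc",onz("top",p,.052))
b=[onz("top",p,.01) for p in((201.8,182.8),(235.3,200.3),(217.2,234),(182.8,216))]
print(np.array(b),np.mean(b,0),[np.linalg.norm(b[i]-b[i-1]) for i in range(4)],[np.degrees(np.arctan2(*(b[i]-b[i-1])[1::-1])) for i in range(4)])
# pliers: block
for p in ((194,211.5),(200,213.5),(211,193),(204,190)): print("block",onz("top",p,.092))
print("hl",onz("top",(186,188),.15), "hr",onz("top",(215,203),.15))
E
```

```text
eyes tri [ 0.5633 -0.139   0.0845] [ 0.5612 -0.1698  0.0842]
eyes z [ 0.5614 -0.1381  0.087 ] [ 0.5587 -0.1685  0.087 ] [ 0.5629 -0.1419  0.087 ] [ 0.5613 -0.1728  0.087 ]
nose [ 0.5304 -0.1505  0.087 ] [ 0.5301 -0.1525  0.087 ]
disc [ 0.5291 -0.0717  0.052 ]
disc [ 0.5333 -0.2308  0.052 ]
disc [ 0.4493 -0.1545  0.052 ]
[[0.5618 0.1379 0.01  ]
 [0.5248 0.0574 0.01  ]
 [0.4452 0.0931 0.01  ]
 [0.4818 0.1746 0.01  ]] [0.5034 0.1158 0.01  ] [np.float64(0.08798292286141485), np.float64(0.08857410612950484), np.float64(0.08723382163779987), np.float64(0.08931828906284635)] [np.float64(-24.642823611930773), np.float64(-114.69380540784202), np.float64(155.84432227735934), np.float64(65.78917852559994)]
block [0.4809 0.1368 0.092 ]
block [0.4774 0.124  0.092 ]
block [0.5222 0.1046 0.092 ]
block [0.5278 0.1198 0.092 ]
hl [0.5178 0.1473 0.15  ] hr [0.491 0.088 0.15 ]
```

```bash
cat >> h.py <<'E'
def quat(deg):  # tool down, tool y along deg
    a=np.radians((deg+90)/2); return [np.cos(a),np.sin(a),0,0]
def st(m=""):
    s=r.get_state(); print(m,"t%.1f"%s["time_s"],np.round(s["tool_pos"],4),"open %.4f"%s["opening"],"gf %.1f"%s["grasp_force"],"F",np.round(s["wrist_force"],1),"T",np.round(s["wrist_torque"],2)); return s
E
python3 - <<'E'
from h import *
P=[.503,.117]
r.movep(P+[.20],quat(65.7)); st()
print(r.move_straight(P+[.123],force_limit=8)); st()
for o in (.080,.074,.070,.066):
    r.move_gripper(o); st(o)
cv2.imwrite("pics/side1.png",r.capture("side")[:,:,::-1]); cv2.imwrite("pics/top1.png",r.capture("top")[:,:,::-1])
s=cv2.imread("pics/side1.png");t=cv2.imread("pics/top1.png")
cv2.imwrite("pics/c1.png",np.hstack([crop(s,165,90,4,100,130),crop(t,150,140,4,100,130)]))
E
```

```text
t2.1 [0.5028 0.1178 0.2   ] open 0.0942 gf 0.0 F [-0.4 -0.5 -0.1] T [-0.01  0.   -0.04]
False
 t2.8 [0.5036 0.1174 0.1235] open 0.0941 gf 0.0 F [-0.4 -0.6  1. ] T [-0.02  0.02  0.03]
0.08 t3.2 [0.5033 0.1171 0.1234] open 0.0801 gf 0.2 F [-0.1  1.1 -0.5] T [ 0.02 -0.07  0.02]
0.074 t3.6 [0.503 0.117 0.123] open 0.0740 gf 0.2 F [0.4 0.2 0.4] T [ 0.07 -0.07 -0.01]
0.07 t3.9 [0.5031 0.1169 0.1234] open 0.0703 gf 4.9 F [ 0.1 -0.1  2.9] T [-0.07  0.12  0.  ]
0.066 t4.2 [0.5034 0.1169 0.1242] open 0.0664 gf 6.3 F [-1.2 -0.1  8.8] T [-0.08  0.3   0.02]
```

View pics/c1.png

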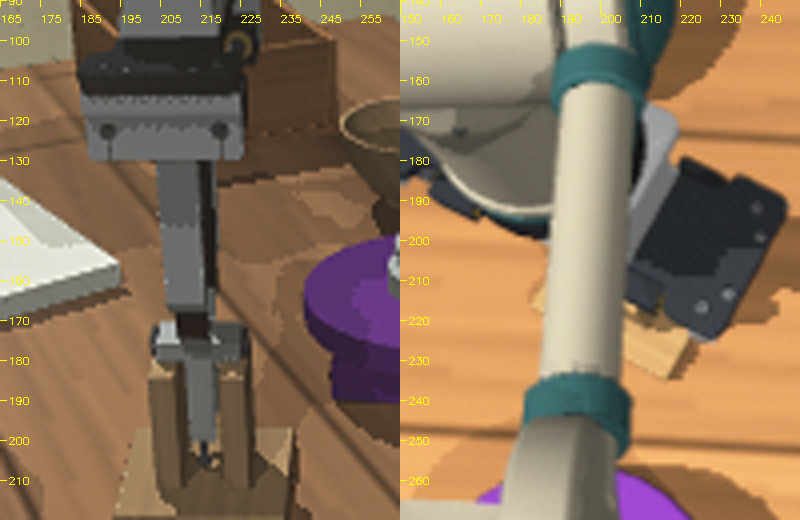

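Run:
```python
from h import *
r.move_straight([.503,.117,.215],max_speed=.1); st("lift")
r.movep([.562,-.155,.235],quat(85)); st("over")
r.move_straight([.562,-.155,.210],max_speed=.1); st("low")
r.pause(.3)
im=r.capture("side")[:,:,::-1]; cv2.imwrite("pics/side2.png",im)
cv2.imwrite("pics/c2.png",np.hstack([crop(im,265,175,8,90,75)])[:600,:800])
```

```text
lift t5.4 [0.5024 0.1169 0.2142] open 0.0657 gf 3.4 F [-0.5  0.2 -1.7] T [0.02 0.05 0.02]
over t6.4 [ 0.5617 -0.154   0.2346] open 0.0661 gf 3.4 F [ 0.  -1.  -1.7] T [ 0.04  0.01 -0.04]
low t6.8 [ 0.5618 -0.1538  0.2097] open 0.0662 gf 3.4 F [ 0.9  0.5 -2.4] T [-0.01  0.01 -0.01]
```

View pics/c2.png

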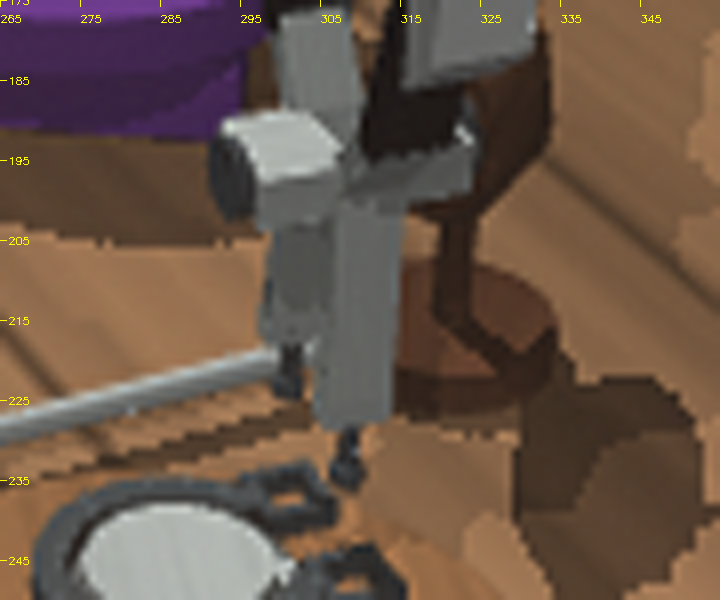

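Run:
```python
from h import *
np.set_printoptions(precision=4,suppress=True)
for z in (.103,.1054,.108):
    l=onz("side",(300.5,222.4),z); q=onz("side",(307.9,233.3),z); print(z,l,q,"mid",(l+q)/2,"sep",np.linalg.norm(l-q),np.degrees(np.arctan2(*(l-q)[1::-1])))
l=onz("side",(300.9,236.3),.087); q=onz("side",(310.3,247.3),.087); print(l,q,(l+q)/2,np.linalg.norm(l-q),np.degrees(np.arctan2(*(l-q)[1::-1])))
```

```text
0.103 [ 0.5695 -0.1258  0.103 ] [ 0.5651 -0.157   0.103 ] mid [ 0.5673 -0.1414  0.103 ] sep 0.031519007400731845 81.96616612163652
0.1054 [ 0.5677 -0.1287  0.1054] [ 0.5633 -0.1598  0.1054] mid [ 0.5655 -0.1443  0.1054] sep 0.031326233979305805 81.96616612163623
0.108 [ 0.5657 -0.132   0.108 ] [ 0.5614 -0.1628  0.108 ] mid [ 0.5635 -0.1474  0.108 ] sep 0.031117396106094142 81.96616612163643
[ 0.5625 -0.1409  0.087 ] [ 0.5616 -0.1721  0.087 ] [ 0.562  -0.1565  0.087 ] 0.031238304394893675 88.27344357217987
```

```bash
cat >> h.py <<'E'
from scipy.optimize import least_squares
from scipy.spatial.transform import Rotation as Ro
def fitpl(obs,half,zb,x0):
    M=np.array([[0,half,zb],[0,-half,zb],[-22,11,6],[-22,-11,6],[-22,-11,-6],[22,-11,-6],[22,-11,6]])/1000
    w=np.array([2,2,1,1,1,1,1])[:,None]
    def f(p):
        X=Ro.from_euler("zyx",p[3:]).apply(M)+p[:3]
        return ((np.array([proj("side",x) for x in X])-obs)*w).ravel()
    s=least_squares(f,x0); return s.x,s.fun.reshape(-1,2)
E
python3 - <<'E'
from h import *
np.set_printoptions(precision=4,suppress=True)
c=np.array([(220,122),(253,180),(258,228),(470,190),(470,150)])/8+[264.5,174.5]
obs=np.vstack([[(300.5,222.4),(307.9,233.3)],c])
x0=[.562,-.154,.1715,np.radians(-5),0,0]
p,e=fitpl(obs,15.2,-66.1,x0); print(p,"\n",e)
R=Ro.from_euler("zyx",p[3:]); print("balls",R.apply(np.array([[0,.0152,-.0661],[0,-.0152,-.0661]]))+p[:3])
E
```

```text
[ 0.5725 -0.1359  0.162  -0.127  -0.0029  0.0433] 
 [[ 0.2569 -0.0302]
 [-0.164   0.0328]
 [-0.3181 -0.3075]
 [ 0.838  -0.0756]
 [-0.2723  0.4321]
 [-0.5821  0.6918]
 [ 0.1527 -0.7462]]
balls [[ 0.5746 -0.118   0.0966]
 [ 0.5707 -0.1481  0.0953]]
```

Run:
```python
from h import *
r.move_straight([.586,-.156,.195],max_speed=.06); r.pause(.2);st()
print(r.move_straight([.586,-.156,.150],max_speed=.02,force_limit=2.5)); s=st("touch")
im=r.capture("side")[:,:,::-1]; cv2.imwrite("pics/side3.png",im)
r.move_straight([.586,-.156,s["tool_pos"][2]+.003],max_speed=.05); st()
cv2.imwrite("pics/c3.png",np.hstack([crop(im,270,190,8,90,75)])[:600,:800])
```

```text
t8.0 [ 0.5859 -0.156   0.1953] open 0.0662 gf 3.4 F [ 0.3  0.1 -1.3] T [0.   0.02 0.01]
True
touch t9.6 [ 0.5861 -0.156   0.16  ] open 0.0664 gf 4.5 F [0.3 0.3 4.2] T [-0.05 -0.03  0.01]
 t9.9 [ 0.5858 -0.1559  0.1626] open 0.0662 gf 3.4 F [-0.6 -0.2 -1.8] T [0.03 0.02 0.05]
```

View pics/c3.png

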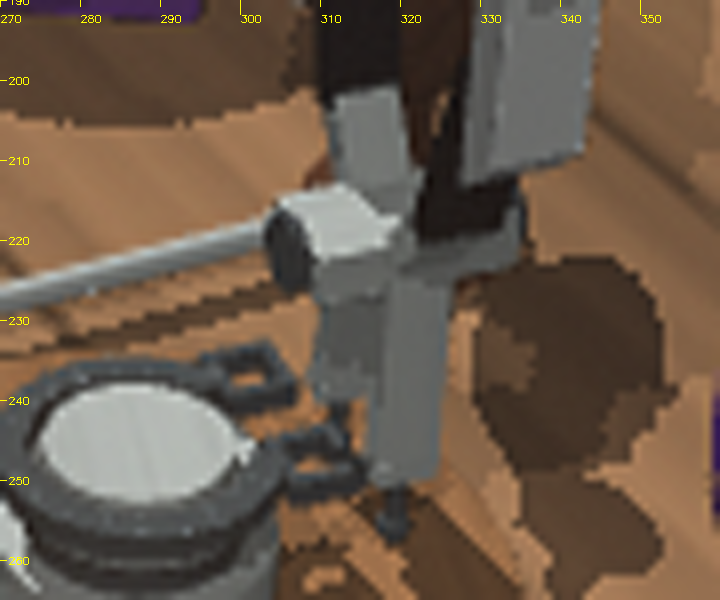

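Run:
```python
from h import *
np.set_printoptions(precision=4,suppress=True)
q=onz("side",(318.6,254.75),.0558); print(q, q+.0155*np.array([np.cos(np.radians(85)),np.sin(np.radians(85)),0])-[.5861,-.156,.0])
print(onz("side",(307.9,233.3),.1054)+.0155*np.array([np.cos(np.radians(85)),np.sin(np.radians(85)),0])-[.5618,-.1538,.0])
# eyes here & nose
f=lambda x,y:(270+x/8-.5,190+y/8-.5)
l=onz("side",f(263,373),.087);q=onz("side",f(326,468),.087);print("eyes",l,q,(l+q)/2,np.linalg.norm(l-q),np.degrees(np.arctan2(*(l-q)[1::-1])))
print("nose",onz("side",f(140,440),.087))
```

```text
[ 0.586  -0.1614  0.0558] [0.0013 0.0101 0.0558]
[0.0029 0.0095 0.1054]
eyes [ 0.5649 -0.1415  0.087 ] [ 0.5606 -0.1736  0.087 ] [ 0.5628 -0.1575  0.087 ] 0.03239988603384916 82.29198547166904
nose [ 0.5317 -0.1504  0.087 ]
```

Run:
```python
from h import *
r.move_straight([.575,-.156,.225],max_speed=.12)
for o in (.054,.043,.054,.066): r.move_gripper(o); st(o)
r.move_straight([.562,-.158,.208],max_speed=.08); r.pause(.2); st()
im=r.capture("side")[:,:,::-1]; cv2.imwrite("pics/side4.png",im)
cv2.imwrite("pics/c4.png",np.hstack([crop(im,265,185,8,90,75)])[:600,:800])
```

```text
0.054 t11.0 [ 0.5749 -0.156   0.2246] open 0.0540 gf 4.1 F [-0.1  0.9 -1.4] T [-0.05  0.01  0.  ]
0.043 t11.4 [ 0.575 -0.156  0.225] open 0.0430 gf 5.6 F [-0.3  0.1 -1.1] T [-0.01  0.   -0.03]
0.054 t11.8 [ 0.575 -0.156  0.225] open 0.0538 gf 3.9 F [ 0.4  1.1 -1.6] T [-0.06  0.01  0.  ]
0.066 t12.2 [ 0.575 -0.156  0.225] open 0.0662 gf 3.3 F [ 0.4  0.1 -0.1] T [-0.02 -0.02 -0.02]
 t12.9 [ 0.5626 -0.1581  0.2085] open 0.0661 gf 3.3 F [-0.2  0.2 -2. ] T [ 0.03 -0.01 -0.01]
```

View pics/c4.png

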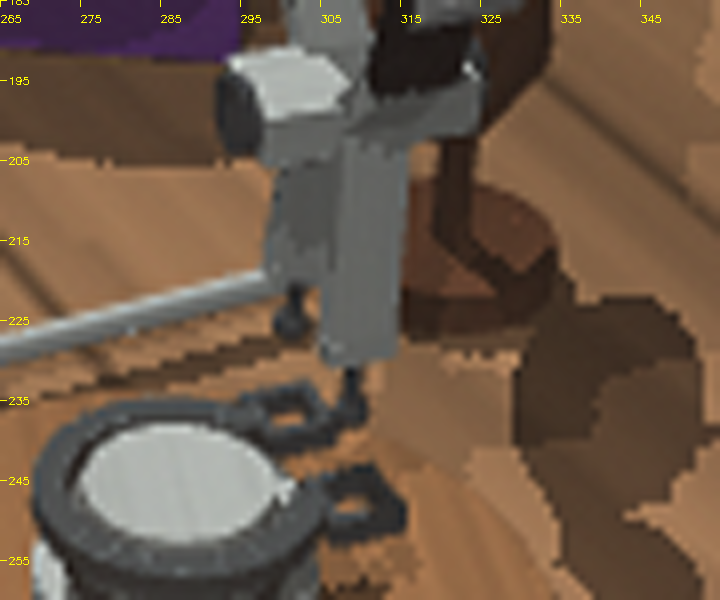

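Run:
```python
from h import *
np.set_printoptions(precision=4,suppress=True)
f=lambda x,y:(265+x/8-.5,185+y/8-.5)
for z in(.1043,.1073):
    l=onz("side",f(292,322),z); q=onz("side",f(348,410),z); print(z,l,q,"mid",(l+q)/2,"sep",np.linalg.norm(l-q),np.degrees(np.arctan2(*(l-q)[1::-1])))
l=onz("side",f(292,415),.087);q=onz("side",f(360,503),.087);print("eyes",l,q,(l+q)/2,np.linalg.norm(l-q),np.degrees(np.arctan2(*(l-q)[1::-1])))
c=np.array([(230,55),(263,115),(263,165),(480,132),(480,90)])/8+[264.5,184.5]
obs=np.vstack([[f(292,322),f(348,410)],c])
p,e=fitpl(obs,15.2,-66.1,[.562,-.154,.1715,np.radians(-5),0,0]); print(p)
```

```text
0.1043 [ 0.5659 -0.1336  0.1043] [ 0.561  -0.1641  0.1043] mid [ 0.5635 -0.1488  0.1043] sep 0.030976170964894998 80.79045438850949
0.1073 [ 0.5637 -0.1372  0.1073] [ 0.5588 -0.1675  0.1073] mid [ 0.5612 -0.1524  0.1073] sep 0.0307385670859519 80.79045438850956
eyes [ 0.5626 -0.1411  0.087 ] [ 0.5603 -0.1717  0.087 ] [ 0.5615 -0.1564  0.087 ] 0.030694181606684183 85.84018304845799
[ 0.5721 -0.1404  0.1605 -0.1489  0.019   0.0457]
```

Run:
```python
from h import *
np.set_printoptions(precision=1,suppress=True)
a=np.radians(85); Y=np.array([np.cos(a),np.sin(a),0]); X=np.array([np.sin(a),-np.cos(a),0])
T=np.array([.5861,-.156,.160])
for x in(-.008,.008):
  for y in (-.0332,-.0457):
    print("finger",x,y,(proj("side",T+X*x+Y*y)-[269.5,189.5])*8)
# pliers model, untilted, pivot below TCP
pv=T-[0,0,.0375]
for m in((0,.0152,-.0665),(0,-.0152,-.0665),(-.022,.011,.006),(-.022,-.011,.006),(-.022,-.011,-.006),(.022,-.011,-.006),(.022,-.011,.006)):
    print("pl",m,(proj("side",pv+X*m[0]+Y*m[1]+[0,0,m[2]])-[269.5,189.5])*8)
```

```text
finger -0.008 -0.0332 [460.3 176.9]
finger -0.008 -0.0457 [493.1 212.8]
finger 0.008 -0.0332 [537.6 160.7]
finger 0.008 -0.0457 [571.5 196. ]
pl (0, 0.0152, -0.0665) [346.8 463. ]
pl (0, -0.0152, -0.0665) [413.2 550.7]
pl (-0.022, 0.011, 0.006) [278.6 207.9]
pl (-0.022, -0.011, 0.006) [327.6 267.9]
pl (-0.022, -0.011, -0.006) [323.9 318.8]
pl (0.022, -0.011, -0.006) [525.1 274.4]
pl (0.022, -0.011, 0.006) [530.6 224.1]
```

Run:
```python
from h import *
r.move_straight([.562,-.15,.225],max_speed=.12)
r.movep([.503,.117,.215],quat(65.7))
r.move_straight([.503,.117,.14],max_speed=.12)
print(r.move_straight([.503,.117,.121],max_speed=.03,force_limit=4)); st("down")
r.move_gripper(.090); r.pause(.2)
P=[.503+.0042*.41,.117+.0042*.91]
r.move_straight(P+[.123],max_speed=.05)
for o in (.074,.0705): r.move_gripper(o); st(o)
r.move_straight(P+[.1245],max_speed=.05)
r.move_gripper(.066); st("grip")
r.move_straight(P+[.215],max_speed=.12); st("lift")
r.movep([.561,-.155,.225],quat(85))
r.move_straight([.561,-.155,.205],max_speed=.06); r.pause(.3); st()
im=r.capture("side")[:,:,::-1]; cv2.imwrite("pics/side5.png",im)
cv2.imwrite("pics/c5.png",np.hstack([crop(im,265,185,8,90,75)])[:600,:800])
```

```text
True
down t15.6 [0.5029 0.1173 0.1237] open 0.0660 gf 4.5 F [-1.  -0.2  2.3] T [0.11 0.03 0.01]
0.074 t17.1 [0.5047 0.1208 0.123 ] open 0.0740 gf 0.1 F [-0.6 -0.8  0.2] T [-0.07  0.04  0.02]
0.0705 t17.4 [0.5047 0.1207 0.1234] open 0.0708 gf 4.8 F [-0.4 -1.3  3.8] T [-0.13  0.15 -0.03]
grip t18.0 [0.5046 0.1209 0.1247] open 0.0659 gf 4.6 F [-1.4 -0.6  2.9] T [-0.02  0.22  0.01]
lift t18.9 [0.5041 0.1207 0.2141] open 0.0660 gf 3.4 F [-1.1  0.8 -1. ] T [-0.08  0.02  0.02]
 t20.7 [ 0.5612 -0.1552  0.2053] open 0.0661 gf 3.4 F [-0.3  0.3 -1.1] T [ 0.05 -0.01  0.02]
```

View pics/c5.png

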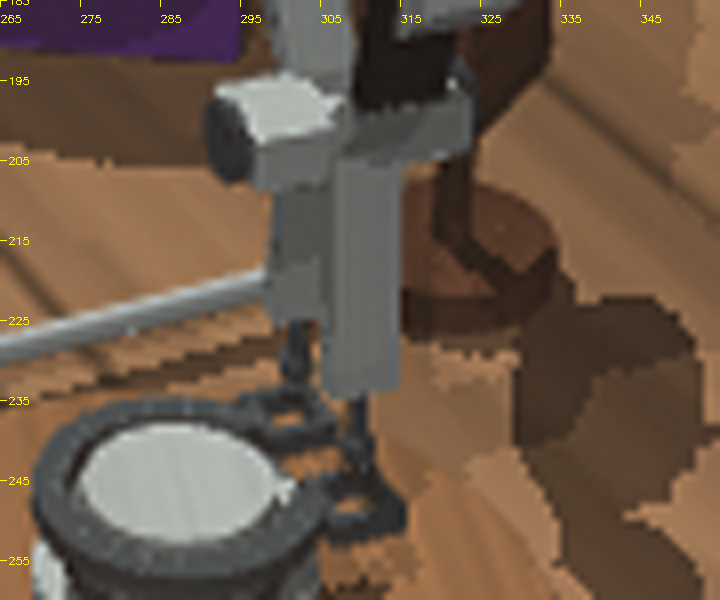

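Run:
```python
from h import *
np.set_printoptions(precision=4,suppress=True)
f=lambda x,y:(265+x/8-.5,185+y/8-.5)
for z in(.1003,):
    l=onz("side",f(297,364),z); q=onz("side",f(358,447),z); print(z,l,q,"mid",(l+q)/2,"sep",np.linalg.norm(l-q),np.degrees(np.arctan2(*(l-q)[1::-1])))
l=onz("side",f(292,415),.087);q=onz("side",f(360,503),.087);print("eyes",l,q,(l+q)/2)
```

```text
0.1003 [ 0.5625 -0.1419  0.1003] [ 0.5596 -0.1708  0.1003] mid [ 0.561  -0.1563  0.1003] sep 0.029020162573550536 84.11881893584139
eyes [ 0.5626 -0.1411  0.087 ] [ 0.5603 -0.1717  0.087 ] [ 0.5615 -0.1564  0.087 ]
```

Run:
```python
from h import *
r.move_gripper(.0653)
P=[.5615,-.1553]
r.move_straight(P+[.198],max_speed=.04)
print(r.move_straight(P+[.1802],max_speed=.02,force_limit=3)); st("ins")
cv2.imwrite("pics/side6.png",r.capture("side")[:,:,::-1])
```

```text
False
ins t22.4 [ 0.5616 -0.1554  0.1803] open 0.0655 gf 3.4 F [-0.6  0.8 -1.3] T [ 0.01  0.01 -0.01]
```

Run:
```python
from h import *
for o in (.058,.052,.047,.043,.040,.037):
    r.move_gripper(o); st(o)
im=r.capture("side")[:,:,::-1]; cv2.imwrite("pics/side7.png",im)
cv2.imwrite("pics/c7.png",np.hstack([crop(im,260,190,8,100,75)])[:600,:800])
```

```text
0.058 t22.8 [ 0.5615 -0.1553  0.1802] open 0.0578 gf 3.9 F [-1.   0.1 -1.2] T [ 0.02 -0.03  0.  ]
0.052 t23.1 [ 0.5616 -0.1556  0.1804] open 0.0521 gf 7.7 F [ 0.2 -0.9  0.2] T [-0.16  0.03  0.05]
0.047 t23.4 [ 0.5616 -0.1555  0.1803] open 0.0473 gf 8.6 F [ 0.5 -1.   0. ] T [-0.2   0.02  0.  ]
0.043 t23.8 [ 0.5615 -0.1553  0.1803] open 0.0432 gf 9.9 F [ 0.1 -1.  -0.1] T [-0.16 -0.02  0.04]
0.04 t24.0 [ 0.5614 -0.1551  0.1801] open 0.0402 gf 12.5 F [ 0.6 -0.1 -0.1] T [-0.14 -0.04  0.  ]
0.037 t24.3 [ 0.5615 -0.1553  0.1802] open 0.0376 gf 14.3 F [ 0.3 -0.2 -0.8] T [-0.15  0.03  0.06]
```

View pics/c7.png

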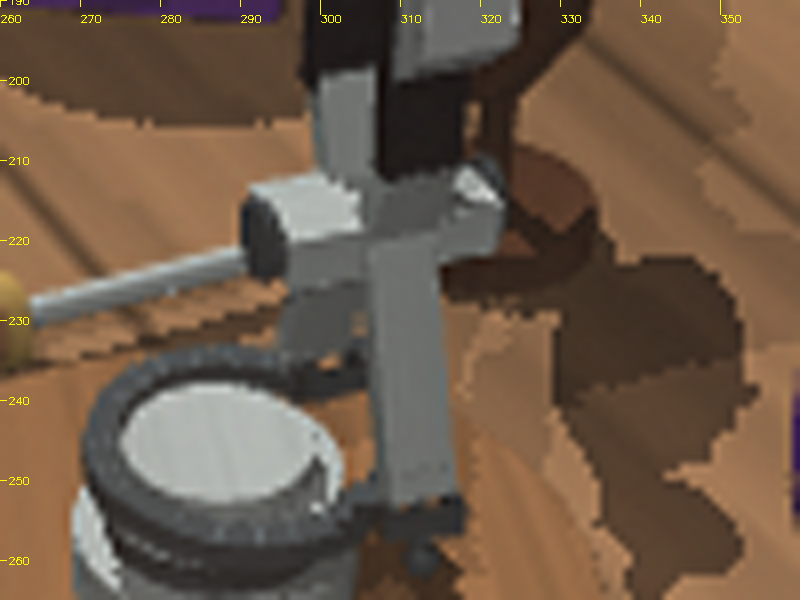

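Run:
```python
from h import *
np.set_printoptions(precision=4,suppress=True)
f=lambda x,y:(260+x/8-.5,190+y/8-.5)
# r eye outer face bottom corners (z=.081): right-near corner, left-near corner
print("r eye rn",onz("side",f(464,533),.081),"ln",onz("side",f(385,538),.081))
print("r ball",onz("side",f(424,560),.0755), "l pin at eye",onz("side",f(352,358),.088))
print("ring back inner",onz("side",f(120,440),.087),"ring back outer",onz("side",f(83,440),.087),"nose c",onz("side",f(232,441),.087))
# predicted r-eye outer corners for arm angles, ring at (.530,-.1525?), yaw -5
c=np.array([.5615,-.1564])-.031*np.array([np.cos(np.radians(-5)),np.sin(np.radians(-5))])
for a in (.15,.2,.25,.3):
    R=Ro.from_euler("z",-5,degrees=True).as_matrix()[:2,:2]; A=Ro.from_euler("z",-a).as_matrix()[:2,:2]
    for p in((60,-8),(44,-8),(52,0)):
        w=c+R@((np.array([-21,-15])+A@np.array(p))/1000); print(a,p,w,(proj("side",[*w,.081 if p[1] else .087])-[259.5,189.5])*8)
```

```text
r eye rn [ 0.5646 -0.1892  0.081 ] ln [ 0.55   -0.1841  0.081 ]
r ball [ 0.5572 -0.1873  0.0755] l pin at eye [ 0.5685 -0.1389  0.088 ]
ring back inner [ 0.5137 -0.1421  0.087 ] ring back outer [ 0.507 -0.139  0.087] nose c [ 0.5337 -0.1517  0.087 ]
0.15 (60, -8) [ 0.5648 -0.1887] [463.418  531.2274]
0.15 (44, -8) [ 0.5493 -0.1849] [384.0646 541.5901]
0.15 (52, 0) [ 0.5589 -0.179 ] [413.1895 486.2503]
0.2 (60, -8) [ 0.5637 -0.1915] [465.9418 541.3048]
0.2 (44, -8) [ 0.5483 -0.1869] [385.1439 549.0941]
0.2 (52, 0) [ 0.5583 -0.1815] [416.9168 494.5916]
0.25 (60, -8) [ 0.5624 -0.1942] [467.7004 551.4722]
0.25 (44, -8) [ 0.5473 -0.1889] [385.6455 556.6311]
0.25 (52, 0) [ 0.5575 -0.184 ] [420.0153 503.0532]
0.3 (60, -8) [ 0.5609 -0.1969] [468.6798 561.7049]
0.3 (44, -8) [ 0.5461 -0.1908] [385.5627 564.1821]
0.3 (52, 0) [ 0.5565 -0.1864] [422.4709 511.6155]
```

```bash
cat >> h.py <<'E'
def track(a,b,x0,y0,x1,y1,m=6,s=8):
    up=lambda i:cv2.resize(i,None,fx=s,fy=s,interpolation=cv2.INTER_CUBIC)
    t=up(a[y0:y1,x0:x1]); w=up(b[y0-m:y1+m,x0-m:x1+m])
    R=cv2.matchTemplate(w,t,cv2.TM_CCOEFF_NORMED); _,v,_,l=cv2.minMaxLoc(R)
    return l[0]/s-m,l[1]/s-m,round(v,2)
E
python3 - <<'E'
from h import *
a=cv2.imread("pics/side7.png")
for i,o in enumerate((.035,.033,.0315)):
    r.move_gripper(o); st(o)
    b=r.capture("side")[:,:,::-1].copy(); cv2.imwrite(f"pics/side8{i}.png",b)
    print("reye",track(a,b,306,250,320,264),"leye",track(a,b,295,232,306,241),"back",track(a,b,268,240,280,255))
E
```

```text
0.035 t24.6 [ 0.5615 -0.1553  0.1802] open 0.0357 gf 14.9 F [ 0.6  0.3 -0.4] T [-0.1   0.01  0.04]
reye (0.25, 0.25, 0.93) leye (-0.25, -0.375, 0.94) back (0.125, 0.0, 0.99)
0.033 t24.9 [ 0.5614 -0.1552  0.1802] open 0.0336 gf 15.4 F [ 0.1 -0.1  0.1] T [-0.12  0.01  0.03]
reye (0.25, 0.375, 0.93) leye (-0.75, -0.875, 0.93) back (0.0, 0.0, 0.99)
0.0315 t25.2 [ 0.5615 -0.1552  0.1802] open 0.0322 gf 15.8 F [ 0.5  0.5 -0.4] T [-0.06 -0.01  0.04]
reye (0.5, 0.625, 0.92) leye (-1.125, -1.125, 0.93) back (0.0, 0.0, 0.99)
```

Run:
```python
from h import *
a=cv2.imread("pics/side7.png")
for i,o in enumerate((.0295,.0275)):
    r.move_gripper(o); st(o)
    b=r.capture("side")[:,:,::-1].copy(); cv2.imwrite(f"pics/side9{i}.png",b)
    print("reye",track(a,b,306,250,320,264),"leye",track(a,b,295,232,306,241),"back",track(a,b,268,240,280,255))
cv2.imwrite("pics/c9.png",crop(b,260,190,8,100,75))
```

```text
0.0295 t25.5 [ 0.5614 -0.1552  0.1801] open 0.0301 gf 16.3 F [ 0.  -0.2 -1. ] T [ 0.04 -0.01  0.07]
reye (0.5, 1.0, 0.9) leye (-1.5, -1.625, 0.9) back (0.0, 0.0, 0.99)
0.0275 t25.9 [ 0.5615 -0.1552  0.1802] open 0.0277 gf 16.9 F [-0.1 -0.  -1.4] T [ 0.04 -0.02  0.01]
reye (0.625, 1.25, 0.9) leye (-1.75, -2.125, 0.89) back (0.0, 0.0, 0.99)
```

View pics/c9.png

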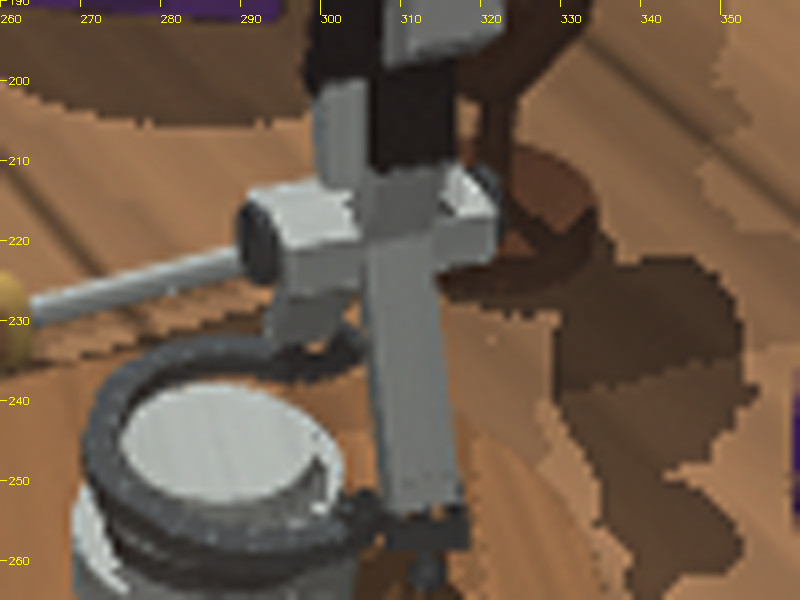

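Run:
```python
from h import *
np.set_printoptions(precision=1,suppress=True)
R=Ro.from_euler("z",-5,degrees=True).as_matrix()[:2,:2]
c=np.array([.5317,-.1520])+.0022*np.array([.91,-.41])
print("back outer",(proj("side",[*(c+.029*np.array([-.91,.41])),.087])-[259.5,189.5])*8)
for a in (.1,.15,.2,.25,.3,.35):
    o=[]
    for s in(-1,1):
        A=Ro.from_euler("z",s*a).as_matrix()[:2,:2]
        for p in((60,-8),(44,-8)):
            w=c+R@((np.array([-21,15*s])+A@np.array(p))/1000); o+=list((proj("side",[*w,.081])-[259.5,189.5])*8)
    print(a,"r",np.array(o[:4]),"l",np.array(o[4:]))
```

```text
back outer [ 89.  445.3]
0.1 r [471.5 514.6 394.1 527.4] l [385.3 390.3 318.  410.8]
0.15 r [474.8 524.6 395.7 534.9] l [379.  381.9 313.9 404.4]
0.2 r [477.4 534.6 396.9 542.3] l [372.1 373.7 309.4 398.1]
0.25 r [479.2 544.7 397.4 549.8] l [364.6 365.8 304.5 392. ]
0.3 r [480.2 554.9 397.3 557.3] l [356.6 358.1 299.  386.1]
0.35 r [480.5 565.1 396.7 564.8] l [348.  350.7 293.2 380.3]
```

Run:
```python
from h import *
a=cv2.imread("pics/side91.png")
print(r.move_straight([.5615-.0062,-.1553+.0010,.1802],max_speed=.015,force_limit=8)); st("shift")
b=r.capture("side")[:,:,::-1].copy(); cv2.imwrite("pics/side10.png",b)
print("reye",track(a,b,306,250,320,264),"leye",track(a,b,295,232,306,241),"back",track(a,b,268,240,280,255),"backtop",track(a,b,270,233,290,243))
print("exp",proj("side",[.51-.0062,-.14+.001,.087])-proj("side",[.51,-.14,.087]))
```

```text
False
shift t26.5 [ 0.5552 -0.1543  0.1803] open 0.0279 gf 16.2 F [ 0.1  0.2 -1.5] T [ 0.03 -0.11  0.02]
reye (-2.75, 0.5, 0.94) leye (-2.375, 0.125, 0.8) back (-1.875, 2.0, 0.78) backtop (-1.0, 0.125, 0.95)
exp [-3.78153069  0.66173278]
```

Run:
```python
from h import *
a=cv2.imread("pics/side10.png")
for z in (.1752,.1702,.1662):
    print(r.move_straight([.5553,-.1543,z],max_speed=.02,force_limit=7)); st("lower")
    b=r.capture("side")[:,:,::-1].copy(); cv2.imwrite(f"pics/side11_{int(z*1e4)}.png",b)
    print("reye",track(a,b,304,250,318,264,10),"leye",track(a,b,293,232,304,241,10),"back",track(a,b,265,240,278,257,10))
print("exp",proj("side",[.56,-.15,.073])-proj("side",[.56,-.15,.087]))
```

```text
False
lower t26.9 [ 0.5547 -0.1541  0.1746] open 0.0278 gf 15.9 F [-0.9  1.1 -1.9] T [0.04 0.07 0.  ]
reye (-0.75, 2.75, 0.91) leye (0.875, 1.625, 0.75) back (-2.25, 1.375, 0.64)
False
lower t27.4 [ 0.5552 -0.1543  0.17  ] open 0.0278 gf 15.9 F [-0.6 -1.1 -0.3] T [ 0.04 -0.07 -0.06]
reye (0.0, 5.0, 0.86) leye (2.75, 2.875, 0.62) back (-2.125, 0.875, 0.6)
False
lower t27.8 [ 0.5553 -0.1543  0.1661] open 0.0276 gf 16.0 F [ 1.  -0.5 -1.3] T [ 0.01 -0.03  0.02]
reye (-0.625, 7.125, 0.84) leye (9.125, -10.0, 0.56) back (-2.0, 0.625, 0.59)
exp [-0.42697253  6.89962416]
```

Run:
```python
from h import *
print(r.move_straight([.5553,-.1543,.1652],max_speed=.015,force_limit=4)); s=st("floor")
z=s["tool_pos"][2]
a=r.capture("side")[:,:,::-1].copy(); cv2.imwrite("pics/side12.png",a)
x0=.5553
for d in (.002,.004):
    h=r.move_straight([x0+d,-.1543-.087*d,z],max_speed=.015,force_limit=5); st(f"shift {h}")
    b=r.capture("side")[:,:,::-1].copy()
    print("reye",track(a,b,304,256,318,270,6),"back",track(a,b,263,243,278,260,6))
    if h: break
cv2.imwrite("pics/side13.png",b)
for o in (.031,.035,.039,.043):
    r.move_gripper(o); st(o)
    c=r.capture("side")[:,:,::-1].copy(); print("reye",track(b,c,304,254,320,270,6),"back",track(b,c,263,243,278,260,6)); cv2.imwrite(f"pics/side14_{int(o*1e4)}.png",c)
```

```text
False
floor t28.1 [ 0.5554 -0.1543  0.1653] open 0.0280 gf 16.0 F [ 0.3  0.2 -1.6] T [0.02 0.   0.01]
shift False t28.4 [ 0.5573 -0.1545  0.1652] open 0.0281 gf 16.0 F [ 0.5 -0.7 -2. ] T [ 0.02  0.01 -0.02]
reye (0.5, -0.125, 0.99) back (0.125, 0.0, 0.99)
shift False t28.7 [ 0.5592 -0.1546  0.1651] open 0.0278 gf 16.1 F [ 0.2  1.2 -1.2] T [ 0.06  0.07 -0.03]
reye (1.0, -0.125, 0.98) back (0.25, 0.125, 0.96)
0.031 t29.1 [ 0.5593 -0.1547  0.1653] open 0.0313 gf 14.9 F [-0.2 -0.2 -1.5] T [-0.01  0.04  0.04]
reye (-0.125, -0.375, 0.99) back (0.0, 0.0, 1.0)
0.035 t29.4 [ 0.5594 -0.1546  0.1654] open 0.0354 gf 13.6 F [-0.7  0.3 -1.2] T [0.13 0.05 0.02]
reye (-0.125, -1.25, 0.97) back (0.0, 0.0, 0.99)
0.039 t29.8 [ 0.5595 -0.1545  0.1655] open 0.0393 gf 12.0 F [ 0.6 -0.1  1.3] T [ 0.45  0.02 -0.02]
reye (-0.375, -2.125, 0.97) back (0.0, 0.0, 0.99)
0.043 t30.1 [ 0.5596 -0.1548  0.1655] open 0.0432 gf 8.4 F [-0.2 -0.1  3.2] T [ 0.27 -0.01  0.01]
reye (-0.5, -2.5, 0.97) back (0.0, 0.0, 0.98)
```

```bash
cat >> h.py <<'E'
def prof(f,ax=(.5317,-.152)):
    g=cv2.cvtColor(cv2.imread(f),cv2.COLOR_BGR2GRAY).astype(np.float32)
    for ang in(180,200,220,240,260,280):
        u=np.array([np.cos(np.radians(ang)),np.sin(np.radians(ang))]); o=[]
        for z in np.arange(.054,.094,.002):
            p=proj("side",[*(np.array(ax)+.027*u),z]); o.append(int(cv2.getRectSubPix(g,(1,1),(float(p[0]),float(p[1])))[0,0]))
        print(ang,o)
E
python3 - <<'E'
from h import *
r.move_straight([.5596,-.1548,.1665],max_speed=.03); st()
b=cv2.imread("pics/side14_430.png")
for o in (.048,.054,.060,.065):
    r.move_gripper(o); st(o)
    c=r.capture("side")[:,:,::-1].copy(); print("reye",track(b,c,304,252,320,268,6),"back",track(b,c,263,243,278,260,6)); cv2.imwrite(f"pics/side15_{int(o*1e4)}.png",c)
print("start");prof("pics/side0.png");print("spread");prof("pics/side91.png");print("low");prof("pics/side13.png");print("now");prof("pics/side15_650.png")
E
```

```text
t30.4 [ 0.5594 -0.155   0.1661] open 0.0433 gf 9.2 F [ 0.8 -0.5 -2.8] T [ 0.03 -0.   -0.06]
0.048 t30.8 [ 0.5595 -0.1547  0.1663] open 0.0478 gf 7.7 F [ 0.5  0.5 -1.4] T [ 0.07 -0.02  0.01][ WARN:0@1.119] global loadsave.cpp:275 findDecoder imread_('pics/side14_430.png'): can't open/read file: check file path/integrity
Traceback (most recent call last):
  File "h.py", line 38, in track
    t=up(a[y0:y1,x0:x1]); w=up(b[y0-m:y1+m,x0-m:x1+m])
         ~^^^^^^^^^^^^^
TypeError: 'NoneType' object is not subscriptable
```

```bash
ls pics|grep side14
python3 - <<'E'
from h import *
b=cv2.imread("pics/side14_429.png")
if b is None: b=cv2.imread("pics/side14_390.png")
for o in (.054,.060,.065):
    r.move_gripper(o); st(o)
    c=r.capture("side")[:,:,::-1].copy(); print("reye",track(b,c,304,252,320,268,6),"back",track(b,c,263,243,278,260,6)); cv2.imwrite(f"pics/side15_{o}.png",c)
print("start");prof("pics/side0.png");print("spread");prof("pics/side91.png");print("low");prof("pics/side13.png");print("now");prof("pics/side15_0.065.png")
E
```

```text
side14_310.png
side14_350.png
side14_390.png
side14_429.png
0.054 t31.1 [ 0.5596 -0.1547  0.1665] open 0.0541 gf 4.2 F [-0.4  1.3 -1.5] T [ 0.23 -0.04  0.02]
reye (-0.75, -2.0, 0.92) back (0.0, 0.0, 0.99)
0.06 t31.5 [ 0.5597 -0.155   0.1666] open 0.0600 gf 3.6 F [ 1.  -0.6 -1.2] T [ 0.07 -0.01  0.  ]
reye (-0.875, -3.25, 0.88) back (0.0, 0.0, 0.99)
0.065 t31.9 [ 0.5596 -0.1548  0.1665] open 0.0654 gf 3.3 F [-0.8 -0.2 -1.5] T [ 0.07 -0.   -0.01]
reye (-1.125, -4.75, 0.88) back (0.0, 0.0, 0.99)
start
180 [87, 85, 84, 82, 107, 170, 176, 170, 167, 169, 163, 135, 59, 40, 52, 67, 76, 83, 90, 77]
200 [93, 93, 92, 93, 93, 93, 93, 95, 90, 63, 46, 45, 51, 49, 46, 60, 73, 76, 75, 77]
220 [99, 99, 99, 99, 99, 98, 96, 96, 84, 59, 48, 48, 53, 53, 48, 50, 65, 75, 73, 82]
240 [99, 99, 99, 99, 99, 98, 97, 96, 82, 55, 47, 50, 63, 63, 49, 50, 64, 76, 77, 87]
260 [95, 96, 96, 96, 96, 95, 95, 95, 97, 67, 46, 41, 57, 51, 47, 46, 81, 78, 75, 80]
280 [84, 88, 87, 87, 87, 87, 90, 94, 95, 82, 53, 40, 39, 41, 44, 48, 62, 73, 75, 77]
spread
180 [92, 90, 90, 88, 112, 180, 186, 183, 181, 177, 171, 171, 130, 67, 4
[... 884 characters left out ...]
, 80, 69, 53, 48, 47, 65, 94, 99, 136, 107, 99, 96, 94]
280 [77, 82, 69, 54, 49, 60, 77, 84, 84, 79, 71, 45, 46, 67, 79, 97, 109, 100, 100, 97]
now
180 [92, 91, 92, 93, 72, 50, 48, 63, 82, 79, 82, 80, 69, 90, 100, 139, 162, 184, 184, 183]
200 [98, 98, 98, 101, 95, 66, 51, 52, 72, 87, 70, 54, 78, 92, 104, 157, 181, 186, 183, 113]
220 [106, 105, 105, 106, 108, 86, 56, 51, 56, 56, 52, 52, 76, 101, 107, 151, 184, 140, 98, 92]
240 [105, 105, 105, 105, 106, 90, 60, 51, 51, 51, 50, 52, 77, 106, 114, 155, 147, 102, 98, 99]
260 [100, 101, 102, 102, 103, 99, 65, 51, 50, 51, 51, 50, 66, 93, 99, 136, 108, 99, 96, 95]
280 [89, 92, 92, 93, 88, 76, 60, 49, 48, 50, 50, 50, 54, 69, 79, 98, 107, 116, 120, 98]
```

Run:
```python
from h import *
r.move_gripper(.0643)
c=r.capture("side")[:,:,::-1].copy(); cv2.imwrite("pics/side16.png",c)
for f in("side5","side6"):
    a=cv2.imread(f"pics/{f}.png")
    print(f,"r",track(a,c,306,241,318,254,11),"l",track(a,c,297,232,308,242,11),"back",track(a,c,268,236,280,256,11))
p=lambda d:proj("side",[.561+d[0],-.170+d[1],.087+d[2]])-proj("side",[.561,-.170,.087])
print("exp -15z",p((0,0,-.015)),"per mm x",p((.001,0,0)),"y",p((0,.001,0)))
```

```text
side5 r (-0.5, 10.25, 0.56) l (-10.25, -11.0, 0.54) back (-4.0, 2.25, 0.69)
side6 r (-0.875, 7.25, 0.88) l (1.0, -7.625, 0.61) back (-4.125, 2.375, 0.7)
exp -15z [-0.54516882  7.48425172] per mm x [ 0.54764652 -0.16607212] y [-0.3268588  -0.35882229]
```

Run:
```python
from h import *
r.move_straight([.5609,-.1550,.1665],max_speed=.02); r.pause(.2); st()
h=r.move_straight([.5609,-.1550,.1875],max_speed=.015,force_limit=2.5); st(f"lift {h}")
c=r.capture("side")[:,:,::-1].copy(); cv2.imwrite("pics/side17.png",c)
a=cv2.imread("pics/side16.png")
print("back",track(a,c,264,243,280,262,6),"reye",track(a,c,306,250,318,264,6)); prof("pics/side17.png")
```

```text
t32.7 [ 0.5609 -0.155   0.1665] open 0.0644 gf 3.5 F [ 1.6 -0.6 -0.8] T [-0.   -0.01 -0.04]
lift False t34.2 [ 0.5609 -0.155   0.1874] open 0.0646 gf 3.4 F [ 0.4  0.3 -1.4] T [ 0.03 -0.01 -0.01]
back (0.0, 0.0, 1.0) reye (-0.125, -0.5, 0.72)
180 [92, 91, 92, 92, 70, 49, 48, 65, 81, 79, 82, 79, 70, 89, 99, 138, 160, 183, 183, 182]
200 [98, 98, 98, 99, 95, 66, 51, 52, 72, 87, 69, 54, 77, 91, 104, 156, 181, 184, 183, 113]
220 [105, 104, 104, 105, 107, 85, 56, 51, 56, 56, 52, 51, 75, 100, 106, 150, 184, 140, 98, 92]
240 [105, 104, 104, 105, 106, 91, 61, 51, 51, 50, 50, 52, 76, 104, 113, 154, 146, 101, 98, 99]
260 [99, 101, 100, 101, 102, 99, 64, 50, 50, 50, 50, 49, 65, 92, 98, 135, 108, 100, 95, 94]
280 [89, 92, 92, 92, 87, 75, 60, 48, 48, 50, 53, 52, 53, 68, 79, 97, 106, 115, 120, 98]
```

Run:
```python
from h import *
r.move_straight([.5609,-.1550,.225],max_speed=.12)
P=[.5047,.1208]
r.movep(P+[.215],quat(65.7)); 
r.move_straight(P+[.14],max_speed=.12)
print(r.move_straight(P+[.120],max_speed=.03,force_limit=3.5)); st("down")
t=r.capture("top")[:,:,::-1].copy(); cv2.imwrite("pics/top2.png",t)
a=cv2.imread("pics/top0.png")
print("eyeL",track(a,t,320,176,332,188),"eyeR",track(a,t,335,177,346,190),"back",track(a,t,318,192,330,212))
p=lambda d:proj("top",[.561+d[0],-.155+d[1],.087+d[2]])-proj("top",[.561,-.155,.087])
print(p((0,0,-.015)),p((.001,0,0)),p((0,.001,0)))
s=r.capture("side")[:,:,::-1].copy(); cv2.imwrite("pics/side18.png",s)
b=cv2.imread("pics/side0.png")
print("eyeL",track(b,s,295,229,308,243,10),"eyeR",track(b,s,304,241,318,254,10))
p=lambda d:proj("side",[.561+d[0],-.155+d[1],.087+d[2]])-proj("side",[.561,-.155,.087])
print(p((0,0,-.015)),p((.001,0,0)),p((0,.001,0)))
```

```text
True
down t37.1 [0.5047 0.1206 0.1242] open 0.0644 gf 4.2 F [ 0.4 -0.4  2.3] T [-0.13 -0.1  -0.07]
eyeL (-1.0, 0.875, 0.63) eyeR (0.625, 0.375, 0.75) back (-3.25, 1.25, 0.83)
[-1.27668883  1.58738812] [ 0.00620641 -0.45472275] [-0.46793868 -0.02521124]
eyeL (0.625, 6.625, 0.66) eyeR (-0.75, 8.5, 0.75)
[-0.48268688  7.40965123] [ 0.54042837 -0.16026002] [-0.31526106 -0.34609041]
```

```bash
cat > fit.py <<'E'
from h import *
from scipy.optimize import minimize
np.set_printoptions(precision=4,suppress=True)
S=8
def hsv(f): return cv2.cvtColor(cv2.imread(f),cv2.COLOR_BGR2HSV)
x0,y0,w,h=300,165,65,60
def nose(f):
    H=hsv(f)[y0:y0+h,x0:x0+w]; m=((H[...,1]<50)&(H[...,2]>170)).astype(np.uint8)
    n,l,s,c=cv2.connectedComponentsWithStats(m); k=1+np.argmax(s[1:,4]); return c[k]+[x0,y0],s[k]
c,s=nose("pics/top0.png"); A=onz("top",c,.087)[:2]; print("nose px",c,s,"axis",A)
c2,s2=nose("pics/top2.png"); print("now bright",c2,s2)
def circ(c,rad,n=60): t=np.linspace(0,2*np.pi,n); return np.c_[c[0]+rad*np.cos(t),c[1]+rad*np.sin(t)]
def px(P,z): return np.array([(proj("top",[*q,z])-[x0-.5,y0-.5])*S for q in P]).astype(np.int32)
def render(p,zb,ax):
    c,yaw,al,ar=p[:2],p[2],p[3],p[4]; im=np.zeros((h*S,w*S),np.uint8)
    R=Ro.from_euler("z",yaw).as_matrix()[:2,:2]
    for rad,z in((.029,.052),(.029,.06),(.029,.066),(.025,.075),(.025,.081),(.0195,.087)): cv2.fillPoly(im,[px(circ(ax,rad),z)],255)
    for z in(zb,zb+.003,zb+.006):
        t=np.radians(np.arange(145,216,5)); P=np.c_[np.r_[.029*np.cos(t),.022*np.cos(t[::-1])],np.r_[.029*np.sin(t),.022*np.sin(t[::-1])]]
        cv2.fillPoly(im,[px(c+P@R.T,z)],255)
        for sg,a in((1,al),(-1,ar)):
            Q=Ro.from_euler("z",sg*a).as_matrix()[:2,:2]; hn=np.array([-.021,.015*sg])
            f=lambda P:c+((P-hn)@Q.T+hn)@R.T
            t=np.radians(np.arange(35,146,5))*sg; P=np.c_[np.r_[.029*np.cos(t),.022*np.cos(t[::-1])],np.r_[.029*np.sin(t),.022*np.sin(t[::-1])]]
            cv2.fillPoly(im,[px(f(P),z)],255)
            sq=lambda d:np.array([[.031-d,.015*sg-d],[.031+d,.015*sg-d],[.031+d,.015*sg+d],[.031-d,.015*sg+d]])
            e=np.zeros_like(im); cv2.fillPoly(e,[px(f(sq(.008)),z)],255); cv2.fillPoly(e,[px(f(sq(.005)),z)],0); im=np.maximum(im,e)
    return cv2.resize(im,(w,h),interpolation=cv2.INTER_AREA)/255.
for f,zb in(("pics/top0.png",.081),("pics/top2.png",.066)):
    H=hsv(f)[y0:y0+h,x0:x0+w].astype(float); m=np.clip((115-H[...,1])/50,0,1)
    m[:,:8]=0; m[:,-8:]=0
    best=None
    for st0 in([*A,-.09,.02,.02],[A[0]+.002,A[1]-.001,-.09,.05,.05]):
        o=minimize(lambda v:((render(np.array(v[:5])*[1e-3,1e-3,.03,.03,.03]+[*A,0,0,0],zb,A)-m)**2).mean(),(np.array(st0)-[*A,0,0,0])/[1e-3,1e-3,.03,.03,.03],method="Powell",options=dict(maxiter=6,xtol=.05,ftol=1e-4))
        if best is None or o.fun<best.fun: best=o
    v=best.x*[1,1,.03,.03,.03]; print(f,"ring-axis mm",v[:2],"yaw,l,r",v[2:],"loss",best.fun)
E
time python3 fit.py
```

```text
nose px [331.5294 196.0294] [ 23  21  18  21 272] axis [ 0.5308 -0.1504]Traceback (most recent call last):
  File "fit.py", line 11, in <module>
    c2,s2=nose("pics/top2.png"); print("now bright",c2,s2)
          ~~~~^^^^^^^^^^^^^^^^^
  File "fit.py", line 9, in nose
    n,l,s,c=cv2.connectedComponentsWithStats(m); k=1+np.argmax(s[1:,4]); return c[k]+[x0,y0],s[k]
                                                     ~~~~~~~~~^^^^^^^^^
    return _wrapfunc(a, 'argmax', axis=axis, out=out, **kwds)
    return bound(*args, **kwds)
ValueError: attempt to get argmax of an empty sequence

real	0m1.225s
user	0m1.505s
sys	0m0.242s
```

```bash
python3 - <<'E'
from h import *
r.move_gripper(.072); r.move_gripper(.093); st("open")
r.move_straight([.5047,.1208,.23],max_speed=.15)
r.movej([1.179,.276,1.505,0,1.361,-.121]); r.pause(.2); st("away")
for n in("top","side"): cv2.imwrite(f"pics/{n}3.png",r.capture(n)[:,:,::-1])
a=cv2.imread("pics/top0.png"); b=cv2.imread("pics/top3.png"); print("pliers top",track(a,b,180,183,222,222)); a=cv2.imread("pics/side0.png"); b=cv2.imread("pics/side3.png"); print("side",track(a,b,195,140,230,185))
E
sed -i 's/top2/top3/g' fit.py; timeout 500 python3 fit.py
```

```text
open t38.1 [0.5042 0.1206 0.1241] open 0.0930 gf 0.0 F [-0.6  0.2  0. ] T [-0.06 -0.    0.02]
away t41.2 [0.1546 0.5537 0.2055] open 0.0929 gf 0.0 F [-1.2  0.3 -0.3] T [ 0.03 -0.03 -0.03]
pliers top (0.0, 0.75, 0.96)
side (-1.0, 0.125, 0.94)
nose px [331.5294 196.0294] [ 23  21  18  21 272] axis [ 0.5308 -0.1504]
now bright [330.4736 196.665 ] [ 20  21  23  23 397]
pics/top0.png ring-axis mm [-0.9444 -0.8045] yaw,l,r [-0.0852  0.0025  0.0016] loss 0.0026465759323337176
pics/top3.png ring-axis mm [-0.856  -0.2576] yaw,l,r [-0.2012  0.0434  0.0057] loss 0.0022738847188950996
```

```bash
python3 -c "
from workcell import r
print(r.sign_off())"
```

```text
the job is handed in; nothing more can be done
None
```

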